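# Clear the disc grinder's catch tray and crack the dust pot

## Task

The grinding batch is done, so clear down the disc grinder: first take the two aluminium castings out of the steel catch tray and set them (do not drop them) on the floor of the blue tote. Then pull up the red handle of the green dust pot until its stuck lid breaks free of the sticky gasket, and hold the lid by that handle slightly ajar, about 30 mm up at the handle, so the pot can vent: do not fling it wide open, and finish while still holding it there, as it falls shut if let go. Leave the spray can, the steel cup and the deburring tool where they are.

Things in the scene. Friction and masses are not known exactly. Their poses are not given: they have to be found in the camera images.
- tray: shallow open steel catch tray, fixed to the bench, 250 (its x) x 210 (its y) x 18 mm high, floor 4 mm thick, walls 4 mm. Origin: centre of its underside, on the bench; z up. Yaw varies. The two castings lie in it, about 50 mm either side of its middle along its x.
- tote: open blue plastic tote, fixed to the bench, 220 (its x) x 170 (its y) x 60 mm high, floor and walls 5 mm thick. Origin: centre of its underside; z up. Yaw varies. It and the dust pot may be in each other's place.
- casting_a: ground aluminium casting, loose, about 150 g, upright: a block 54 (its x) x 34 (its y) x 24 mm high with a round boss 24 mm in diameter on top, 38 mm high in all. Origin: centre of its underside; z up. Grip it across its y (34 mm) on the block.
- casting_b: a second casting, the same as casting_a
- pot: round green dust pot, fixed to the bench, 168 mm in diameter, 110 mm high to the underside of its lid. Origin: centre of its underside; z up. Its round lid (180 mm across, 12 mm thick, about 0.5 kg) hinges on its +x side; the handle is on its -x side (turned towards the robot, give or take its yaw).
- pot_hinge (a point): point on the lid's hinge axis, 95 mm from the pot's centre line along the pot's +x and 110 mm above the bench; the hinge axis lies along the pot's y
- lid (a joint): lid angle in rad: 0 shut and sealed, grows as the handle side lifts, stop at 0.5; 0.19 is about 30 mm up at the handle. A sticky gasket holds the lid: the upward pull needed at the handle peaks at 15 to 20 N with the handle some 4 mm up, then drops; from 12 mm (0.08 rad) up only the lid's weight (about 3 N at the handle) and the rub of the turning grip are left. Let go, it falls shut
- handle_grip (a point): point to grip inside the red handle, an upright block 30 (along the pot's x) x 22 (along the pot's y) x 45 mm high on top of the lid near the rim, away from the hinge. The point is 30 mm above the block's foot; shut: 152 mm above the bench, 160 mm level from the hinge. Its y is along the hinge axis: pinch across y (22 mm) from above; the block can turn between the fingers as it lifts.
- spray_can: bystander: upright white can, 60 mm in diameter, 190 mm high, beyond the tray and tote; origin at the centre of its underside
- steel_cup: bystander: open steel cup, 72 mm in diameter, 70 mm high, at the far side of the bench; origin at the centre of its underside
- deburrer: bystander: hand deburring tool with a red handle, like a screwdriver, lying on the bench near the robot on the tray's side; its x runs along the tool
Mind the look-alikes: they are no part of the job. Of the things that look like the pot, the larger one is meant.

How it is judged:
By the outcome, as a careful person would: the job done as asked, in the order asked, and still so for the second after the job is handed in, while the arm keeps its last pose, push and grip.
It also fails if it takes over 67 s, if anything falls off the work surface, if the arm or the gripper's body presses on something with over 40 N, if the wrist force passes 120 N, or if a joint passes its speed limit or range.

## Robot

A 6-joint arm with a two-finger parallel gripper is mounted at the origin on the work surface. World frame = base frame: x ahead of the robot, y to its left, z up, the work surface at z = 0. Lengths are in mm, angles in rad, forces in N, time in s.
With the tool pointing down it reaches from about 350 to 775 mm from the base axis. Payload 7.3 kg.
Tool frame: the origin (TCP) lies between the finger pads, 19 mm behind the fingertips; this is the grasp point; z points along the fingers, y is the line along which they close (so a half turn about z gives the same grasp; the last joint's range is limited). The gripper opens to 92 mm and grips with 3 to 60 N. Pads are 19 mm wide; open, the fingers measure 130 mm over their backs; the gripper's body (75 mm by 190 mm) begins 47 mm behind the grasp point.
Start: joints at [0.98, 0.342, 1.524, -0, 1.275, -0.146], TCP at [225.883, 473.941, 245.541] pointing down, gripper open.
Joint ranges: [-2.53, 2.53], [-0.77, 2.02], [0.04, 2.7], [-1, 4.14], [0.28, 2.66], [-3.11, 3.11]. Speed limits (rad/s): [2.57, 2.57, 3.14, 3.14, 3.14, 3.14].

## Interface

Orientations are given as a unit quaternion [w, x, y, z].
In Python, from workcell import bot, camera, camera_model, spotter gives the robot as it stands. The module is installed in compiled form; this text tells all that it offers.
- The arm moves only by the tool play_rows, never from a script. Its argument "commands" is a list of rows, each an object with "xyz": the shift along the tool's x, y, z as a fraction of full scale, a list of three; "roll": the turn about the tool's z as a fraction of full scale. A call has 1 to 12 rows; each row is the pose to reach, as a shift and turn from the pose commanded when the call began, along the tool's axes at that moment; what a row does not reach only later rows make up. Full scale, the value 1, is 0.25 m for a shift and 120 degrees for a turn. A row lasts 1/10 s, in which the tool goes at most 50 mm and 8.59 degrees, less where a joint would pass 70% of its speed; a pose out of reach is approached as far as the arm can. A call with a number of a shift or a turn outside -1 to 1 is refused whole. A call with a gripper value outside its range is refused whole. "jaw" is the opening, from -1 (shut) to 1 (fully open), set as the call begins (left out, the last holds). The fingers move at their own pace and stop on an object; the grip force is fixed at half the most. Time passes only in rows, so rows that repeat a pose let the fingers close. It gives the time, the measured TCP pose, the force, the opening and the grip force at its end, in the units of the state.
- bot.state(): the state, without advancing time (a new reading comes with each control period).
- camera(name): name is "scene" or "top" or "wrist"; returns (picture, depth): 480x640x3 uint8, red, green, blue; 480x640 float32, mm along the optical axis (not along the pixel's ray), 0 where there is no reading.
- camera_model(name): a dict with "intrinsics" (3x3 intrinsics, pixels), "world_from_camera" (4x4, takes a point from camera to world coordinates); the wrist camera has in their place "T_tool_cam" (4x4, takes a point from camera to tool coordinates, whose origin is the TCP and whose axes are the flange's). Camera axes: x right, y down, z forward; pixel columns grow to the right and rows downward; lengths in mm; the calibration is good to about 2 mm. A picture is of the moment at which its call begins: read the wrist's pose just before it. camera_model takes no time and is no camera call.
- bot.sign_off(): hands the job in; it is judged then, once.
Trained networks look in the newest picture that a camera, given by its name, has taken for a name from the list of things; names that differ only in an ending like _2 or _b are one class to them, and where a whole thing is asked for, a point or a joint stands for the part that bears it (a point fixed in the world has none). Each returns a list of dicts, best first, with "conf" (0 to 1); they miss things now and then, are a little off and sometimes report something else, mostly with a low value. They report only what shows in the picture. A call takes as long as a camera call. They do not tell look-alikes from the thing itself.
- spotter.recognise(camera, label): "xy" ([column, row] as shares, 0 to 1, of the picture: columns of its width, rows of its height, amid what is visible of it).
- spotter.trace(camera, label): "pixels" (480x640 bool, what is visible of it) and "xy" ([column, row] as shares, 0 to 1, of the picture: columns of its width, rows of its height, amid what is visible of it).
The state is a dict: "time": time; "joint_pos": joint angles; "dq": joint speeds; "effort": joint torques, N m; "position": TCP position; "eef_rot": TCP orientation; "wrist_force": force on the tool from outside, world axes, zero at the start; "wrist_torque": the same for the moment, N m; "opening": finger opening in mm; "grasp_force": force on a finger pad.
Only numpy, scipy, OpenCV 4.12 (cv2) and the standard library are available. Lean on these libraries where they do the work, as an engineer would, in place of code of your own. Each camera call takes 0.05 s, during which the arm holds its last target. There are 200 camera calls.

## Working session

There is one attempt and no reset: what is moved stays moved. The work goes in short steps, Python scripts to look and compute and a tool call to move; the robot and the scene stay as the last step left them, time stands still between calls to the robot, and variables do not carry over. Pictures are saved under pics/ and viewed, at most 10 in all, crops included, and the job is handed in when it is done.

Besides the shell and the picture viewer there is one more tool, called after ">>>" by a JSON object that holds its "fn" and its "kwargs", one argument or row to a line. play_rows: Moves the arm, as the interface text tells. Shift numbers are shares of 0.25 m and turn numbers shares of 120 degrees, none past 1 either way. Its arguments: {"type":"object","properties":{"commands":{"type":"array","items":{"type":"object","properties":{"xyz":{"type":"array","items":{"type":"number"}},"roll":{"type":"number"}}}},"jaw":{"type":"number"}},"required":["commands"]}

```bash
mkdir -p pics
cat > h.py <<'E'
import numpy as np, cv2
from workcell import bot, camera, camera_model, spotter
from scipy.spatial.transform import Rotation as R
def T_tool():
    s=bot.state(); q=s["eef_rot"]; T=np.eye(4)
    T[:3,:3]=R.from_quat([q[1],q[2],q[3],q[0]]).as_matrix(); T[:3,3]=s["position"]; return T
def shot(name):
    Tt=T_tool(); im,d=camera(name); m=camera_model(name)
    T=m["world_from_camera"] if "world_from_camera" in m else Tt@np.array(m["T_tool_cam"])
    return im,d,np.array(m["intrinsics"]),np.array(T)
def cloud(d,K,T):
    v,u=np.mgrid[0:480,0:640]
    p=np.stack([(u-K[0,2])/K[0,0]*d,(v-K[1,2])/K[1,1]*d,d,np.ones_like(d)],-1)
    P=(p@T.T)[...,:3]; P[d<=0]=np.nan; return P
def save(n,im): cv2.imwrite(f"pics/{n}.png",im[...,::-1])
E
python3 - <<'E'
from h import *
print(bot.state())
ims=[]
for c in ["scene","top"]:
    im,d,K,T=shot(c); P=cloud(d,K,T); ims.append(im)
    np.savez(c,im=im,P=P,K=K,T=T)
    print(c,T.round(2).tolist(),K.round(1).tolist())
    for l in ["casting_a","tray","tote","pot","handle_grip","spray_can","steel_cup","deburrer"]:
        for r in spotter.trace(c,l):
            m=r["pixels"]; q=P[m]; 
            print(c,l,round(r["conf"],2),(np.array(r["xy"])*[640,480]).round(),m.sum(),np.nanmedian(q,0).round(),np.nanpercentile(q[:,2],[5,95]).round())
    save(c,im)
E
```

```text
{'time': 0.0, 'joint_pos': array([ 9.79987044e-01,  3.42746965e-01,  1.52504015e+00, -8.10115945e-06,
        1.27539803e+00, -1.45985684e-01]), 'dq': array([-9.49381038e-05, -6.26243576e-04, -3.98648422e-04, -3.38032441e-04,
       -1.03991733e-03,  2.16319035e-04]), 'effort': array([-4.10248185e-05, -4.31236124e+01, -2.44217938e+01,  7.16508483e-02,
        5.60653768e-02, -1.59213514e-04]), 'position': array([225.66309705, 473.59584699, 244.8242887 ]), 'eef_rot': array([-2.83131096e-04,  2.20581432e-01,  9.75368237e-01, -7.44218934e-04]), 'wrist_force': array([-0.18701144,  0.2352484 ,  1.04834292]), 'wrist_torque': array([-0.01867708, -0.02577129,  0.02158024]), 'grasp_force': 0.0, 'opening': 91.73558650882396}
scene [[-0.62, 0.61, -0.49, 1014.21], [0.79, 0.49, -0.38, 375.87], [0.01, -0.62, -0.79, 892.45], [0.0, 0.0, 0.0, 1.0]] [[440.6, 0.0, 323.9], [0.0, 440.6, 238.3], [0.0, 0.0, 1.0]]
scene casting_a 0.96 [485. 321.] 474 [443. 374.  28.] [ 6. 44.]
scene casting_a 0.58 [447. 355.] 439 [561. 344.  29.] [13. 43.]
scene tray 0.75 [460. 338.] 10084 [497. 360.   5.] [ 2. 18.]
scene p
[... 627 characters left out ...]
, 1.0]]
top casting_a 0.74 [187. 252.] 410 [547. 342.  30.] [14. 46.]
top casting_a 0.55 [168. 303.] 406 [428. 374.  30.] [12. 46.]
top tray 0.62 [181. 282.] 9894 [483. 355.   6.] [ 2. 20.]
top tote 0.64 [342. 245.] 8033 [571. -11.   7.] [ 3. 62.]
top pot 0.93 [480. 265.] 6565 [ 523. -295.  123.] [ 53. 127.]
top pot 0.93 [474. 369.] 4180 [ 315. -291.   95.] [41. 99.]
top handle_grip 0.78 [479. 366.] 3805 [ 313. -296.   95.] [ 91. 100.]
top handle_grip 0.66 [481. 264.] 5930 [ 525. -301.  123.] [120. 128.]
top spray_can 0.94 [249. 147.] 1356 [753. 191. 168.] [ 23. 194.]
top steel_cup 0.74 [398. 167.] 911 [ 765. -141.   35.] [ 3. 72.]
top deburrer 0.95 [240. 336.] 640 [360. 212.  24.] [ 2. 29.]
```

View pics/top.png

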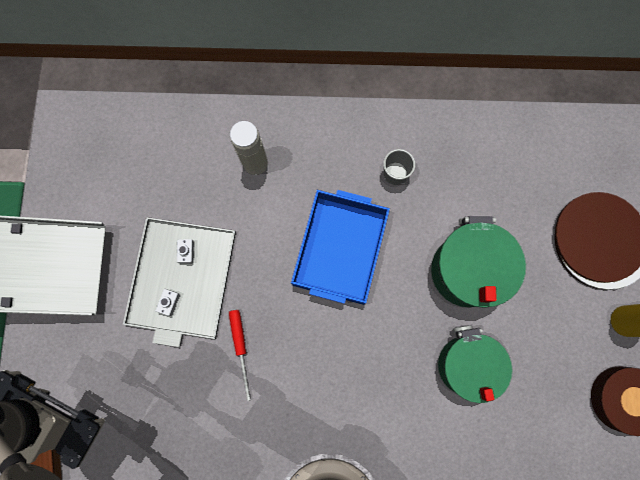

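View pics/scene.png

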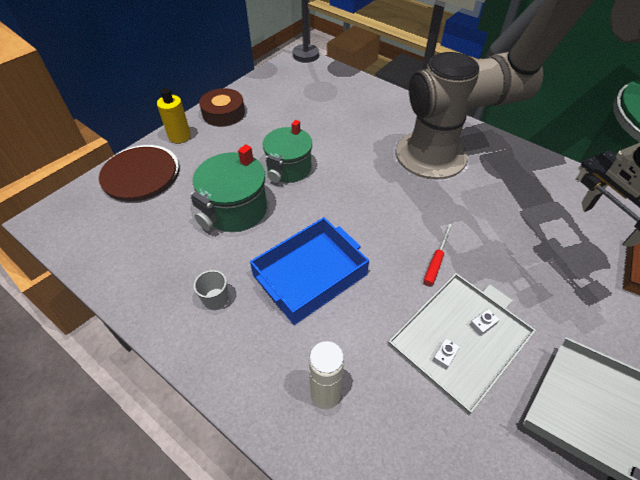

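Top view: the castings are at (185,251) and (167,302) in the walled tray at (181,282). A look-alike slab with black blocks lies at (50,265). The tote is at (342,245). There are two green pots, (480,265) and (475,369); the one at (480,265) is larger, at about 180 mm across, so it is the one meant. In the scene view the same two pots are at (231,195) and (288,153).

Run:
```python
from h import *
out={}
for c in ["scene","top"]:
    f=np.load(c+".npz"); P=f["P"]; im=f["im"].astype(int); hsv=cv2.cvtColor(f["im"],cv2.COLOR_RGB2HSV)
    x,y,z=P[...,0],P[...,1],P[...,2]
    def reg(cx,cy,r): return (np.hypot(x-cx,y-cy)<r)
    b=reg(500,100,60)&(z<15); print(c,"bench z",np.nanmedian(z[b]))
    for n,(cx,cy) in dict(near=(432,374),far=(553,343)).items():
        m=reg(cx,cy,50)&(z>20); 
        for lo,hi in((22,34),(36,50)):
            k=m&(z>lo)&(z<hi); pts=P[k][:,:2].astype(np.float32); print(c,n,lo,k.sum(),cv2.minAreaRect(pts), pts.mean(0).round(1),np.median(z[k]).round(1))
    g=(hsv[...,0]>45)&(hsv[...,0]<90)&(hsv[...,1]>80)
    k=g&reg(530,-295,130)&(z>112)&(z<132); pts=P[k][:,:2].astype(np.float32); print(c,"lid",k.sum(),cv2.minEnclosingCircle(pts),pts.mean(0),np.median(z[k]))
    r=((hsv[...,0]<8)|(hsv[...,0]>172))&(hsv[...,1]>150)
    k=r&reg(470,-300,80)&(z>135); pts=P[k]; print(c,"handle",k.sum(),pts.mean(0).round(1),np.percentile(pts[:,2],[5,50,95]).round(1)); t=pts[pts[:,2]>160][:,:2].astype(np.float32); print(cv2.minAreaRect(t) if len(t)>4 else len(t))
    bl=(hsv[...,0]>100)&(hsv[...,0]<125)&(hsv[...,1]>150)
    k=bl&reg(570,-10,190)&(z>52)&(z<70); pts=P[k][:,:2].astype(np.float32); print(c,"tote rim",k.sum(),cv2.minAreaRect(pts),np.median(z[k]))
    k=bl&reg(570,-10,190)&(z<12); pts=P[k][:,:2].astype(np.float32); print(c,"tote floor",k.sum(),cv2.minAreaRect(pts),np.median(z[k]))
im=np.load("top.npz")["im"][200:420,400:560]; save("potcrop",cv2.resize(im,None,fx=2.7,fy=2.7,interpolation=cv2.INTER_CUBIC))
```

```text
scene bench z 0.8897454467009425
scene near 22 253 ((434.8310546875, 374.52642822265625), (34.1100959777832, 54.48746109008789), 73.43156433105469) [440.1 375. ] 28.1
scene near 36 101 ((433.6715393066406, 374.53668212890625), (24.12548828125, 21.82477569580078), 25.535852432250977) [435.4 374.8] 42.8
scene far 22 295 ((552.2234497070312, 343.5845947265625), (54.50325012207031, 33.980655670166016), 2.2091500759124756) [556.8 343.9] 28.1
scene far 36 111 ((551.955810546875, 343.6571044921875), (23.246225357055664, 22.51966094970703), 6.045421123504639) [553.2 343.8] 42.5
scene lid 2733 ((525.739990234375, -305.14422607421875), 91.22560119628906) [ 532.5048  -298.76324] 122.30629645044303
scene handle 182 [ 465.  -301.5  156.3] [137.3 158.3 168.7]
((461.6234130859375, -305.2548522949219), (21.410966873168945, 29.96078872680664), 81.3199691772461)
scene tote rim 1277 ((567.950439453125, -11.489212036132812), (171.82298278808594, 245.9087677001953), 76.94818115234375) 58.85109619255445
scene tote floor 3983 ((542.3486938476562, -19.717567443847656), (198.7001495361328, 267.6579895019531)
[... 460 characters left out ...]
547.5 343.4] 29.2
top far 36 92 ((549.7698364257812, 345.7660217285156), (22.980451583862305, 22.62823486328125), 77.28392028808594) [549.5 345.1] 43.8
top lid 5437 ((523.9338989257812, -303.3426818847656), 89.57230377197266) [ 525.3599 -301.6793] 123.02480677453218
top handle 229 [ 458.6 -300.9  162.4] [140.1 166.8 170.5]
((459.4878234863281, -303.75439453125), (28.127859115600586, 20.279855728149414), 0.5395251512527466)
top tote rim 1192 ((566.6171875, -9.087692260742188), (168.81101989746094, 244.36891174316406), 76.73161315917969) 60.29083246843163
top tote floor 6043 ((567.2059936523438, -6.028923034667969), (172.4131317138672, 238.08316040039062), 76.78046417236328) 6.3412038140913864
```

View pics/potcrop.png

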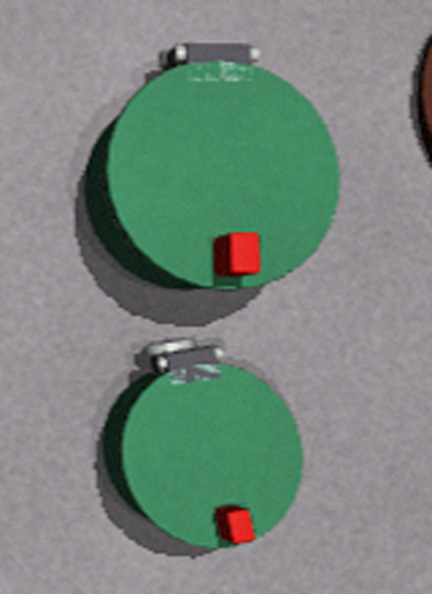

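The enlarged crop shows two green pots with red handles. The upper one, crop (225,175), is clearly larger at about 180 mm across versus about 140 mm, so it is the target. Next I go above the near casting.

```bash
cat >> h.py <<'E'
def go(x,y,z,ang=None):
    """fractions for play_rows to reach world x,y,z with the closing line at ang deg"""
    T=T_tool(); d=T[:3,:3].T@(np.array([x,y,z])-T[:3,3])/250
    cur=np.degrees(np.arctan2(T[1,1],T[0,1])); r=0 if ang is None else ((cur-ang+90)%180-90)/120
    s=bot.state(); print("t",s["time"],"pos",s["position"].round(1),"ang",cur.round(1),"-> xyz",d.round(4),"roll",round(r,4),"f",np.round(s["wrist_force"],1),"open",round(s["opening"],1),"j6",s["joint_pos"][5].round(2))
E
python3 -c "
from h import *
go(433.3,375.5,180,73.4)"
```

```text
t 0.9 pos [225.9 473.9 245.5] ang 64.5 -> xyz [-0.9183  0.0016  0.2621] roll -0.074 f [ 0.  -0.8 -0.2] open 91.8 j6 -0.15
```

>>> {"fn": "play_rows", "kwargs": {
  "commands": [
    {"xyz": [-0.2,0,0],"roll": 0},
    {"xyz": [-0.4,0,0.1],"roll": -0.03},
    {"xyz": [-0.6,0,0.2],"roll": -0.06},
    {"xyz": [-0.8,0.001,0.262],"roll": -0.074},
    {"xyz": [-0.918,0.0016,0.262],"roll": -0.074},
    {"xyz": [-0.918,0.0016,0.262],"roll": -0.074},
    {"xyz": [-0.918,0.0016,0.262],"roll": -0.074}
  ],
  "jaw": 1
}}

```text
time: 1.6
position: [433.7, 375.0, 179.6]
eef_rot: [-0.0, 0.146, 0.989, -0.0]
wrist_force: [-0.5, 0.3, -0.7]
opening: 91.8
grasp_force: 0.0
```

Run:
```python
from h import *
im,d,K,T=shot("wrist"); P=cloud(d,K,T); z=P[...,2]
for r in spotter.trace("wrist","casting_a"):
    k=r["pixels"]&(z>20)&(z<60); 
    print(r["conf"],k.sum())
    if k.sum()>50: print(cv2.minAreaRect(P[k][:,:2].astype(np.float32)),np.percentile(z[k],[10,50,95]).round(1))
    k&=z>36
    if k.sum()>50: print(" boss",cv2.minEnclosingCircle(P[k][:,:2].astype(np.float32)))
go(433.3,375.5,27,73.4)
```

```text
0.59 2900
((431.9960021972656, 376.6716613769531), (33.83757019042969, 53.81828689575195), 72.7044448852539) [26.3 27.9 42.6]
 boss ((432.30120849609375, 376.49188232421875), 12.038763046264648)
0.57 1397
((552.9819946289062, 345.5636291503906), (45.48938751220703, 33.66108322143555), 71.99555206298828) [26.7 31.1 42.7]
 boss ((549.68701171875, 345.34307861328125), 11.973953247070312)
t 1.7 pos [432.4 376.  180.3] ang 73.4 -> xyz [-0.0042 -0.0012  0.613 ] roll 0.0002 f [-0.2 -0.1 -0.2] open 91.9 j6 -0.7
```

>>> {"fn": "play_rows", "kwargs": {
  "commands": [
    {"xyz": [0,0,0.15],"roll": 0},
    {"xyz": [0,0,0.3],"roll": 0},
    {"xyz": [0,0,0.42],"roll": 0},
    {"xyz": [0,0,0.5],"roll": 0},
    {"xyz": [0,0,0.56],"roll": 0},
    {"xyz": [0,0,0.6],"roll": 0},
    {"xyz": [0,0,0.612],"roll": 0},
    {"xyz": [0,0,0.612],"roll": 0},
    {"xyz": [0,0,0.612],"roll": 0}
  ]
}}

```text
time: 2.6
position: [433.5, 376.1, 28.0]
eef_rot: [0.001, 0.144, 0.99, 0.001]
wrist_force: [0.5, -0.2, 0.1]
opening: 91.8
grasp_force: 0.0
```

>>> {"fn": "play_rows", "kwargs": {
  "commands": [
    {"xyz": [0,0,0],"roll": 0},
    {"xyz": [0,0,0],"roll": 0},
    {"xyz": [0,0,0],"roll": 0},
    {"xyz": [0,0,0],"roll": 0},
    {"xyz": [0,0,0],"roll": 0},
    {"xyz": [0,0,0],"roll": 0},
    {"xyz": [0,0,0],"roll": 0},
    {"xyz": [0,0,0],"roll": 0},
    {"xyz": [0,0,0],"roll": 0},
    {"xyz": [0,0,0],"roll": 0}
  ],
  "jaw": -1
}}

```text
time: 3.6
position: [433.2, 375.6, 27.0]
eef_rot: [0.0, 0.144, 0.99, 0.0]
wrist_force: [0.7, -0.1, -0.3]
opening: 33.8
grasp_force: 30.0
```

Gripped at 33.8 mm. I lift it, then carry it to the tote.

>>> {"fn": "play_rows", "kwargs": {
  "commands": [
    {"xyz": [0,0,-0.03],"roll": 0},
    {"xyz": [0,0,-0.1],"roll": 0},
    {"xyz": [0,0,-0.22],"roll": 0},
    {"xyz": [0,0,-0.36],"roll": 0},
    {"xyz": [0,0,-0.5],"roll": 0},
    {"xyz": [0,0,-0.5],"roll": 0},
    {"xyz": [0,0,-0.5],"roll": 0}
  ]
}}

```text
time: 4.3
position: [433.2, 375.6, 152.8]
eef_rot: [0.001, 0.144, 0.99, 0.0]
wrist_force: [0.4, 0.5, -1.9]
opening: 33.9
grasp_force: 30.0
```

```bash
python3 -c "
from h import *
go(616,-21.5,152,76.9)"
```

```text
t 4.3 pos [433.2 375.6 152.8] ang 73.4 -> xyz [-1.1545 -1.3132  0.0026] roll -0.0292 f [ 0.4  0.5 -1.9] open 33.9 j6 -0.7
```

>>> {"fn": "play_rows", "kwargs": {
  "commands": [
    {"xyz": [-0.08,-0.09,0],"roll": 0},
    {"xyz": [-0.18,-0.2,0],"roll": 0},
    {"xyz": [-0.3,-0.34,0],"roll": 0},
    {"xyz": [-0.42,-0.48,0],"roll": 0},
    {"xyz": [-0.54,-0.62,0],"roll": 0},
    {"xyz": [-0.66,-0.76,0],"roll": 0},
    {"xyz": [-0.78,-0.88,0],"roll": 0},
    {"xyz": [-0.86,-0.98,0],"roll": 0},
    {"xyz": [-0.86,-0.98,0],"roll": 0}
  ]
}}

```text
time: 5.2
position: [569.7, 75.3, 150.0]
eef_rot: [-0.001, 0.147, 0.989, -0.001]
wrist_force: [-0.4, -0.4, -1.5]
opening: 33.5
grasp_force: 30.0
```

>>> {"fn": "play_rows", "kwargs": {
  "commands": [
    {"xyz": [-0.1,-0.11,0],"roll": 0},
    {"xyz": [-0.2,-0.22,0],"roll": -0.01},
    {"xyz": [-0.27,-0.3,0],"roll": -0.02},
    {"xyz": [-0.294,-0.333,0],"roll": -0.029},
    {"xyz": [-0.294,-0.333,0],"roll": -0.029},
    {"xyz": [-0.294,-0.333,0],"roll": -0.029},
    {"xyz": [-0.294,-0.333,0],"roll": -0.029}
  ]
}}

```text
time: 5.9
position: [615.2, -20.1, 151.4]
eef_rot: [-0.001, 0.114, 0.993, 0.0]
wrist_force: [-0.3, -0.2, -1.6]
opening: 33.8
grasp_force: 30.0
```

Run:
```python
from h import *
im,d,K,T=shot("wrist"); save("w1",im)
go(616,-21.5,29,76.9)
```

```text
t 5.95 pos [615.4 -20.2 151.7] ang 76.9 -> xyz [-0.0042 -0.0048  0.4908] roll 0.0003 f [-0.2  0.3 -0.7] open 34.0 j6 -1.5
```

View pics/w1.png

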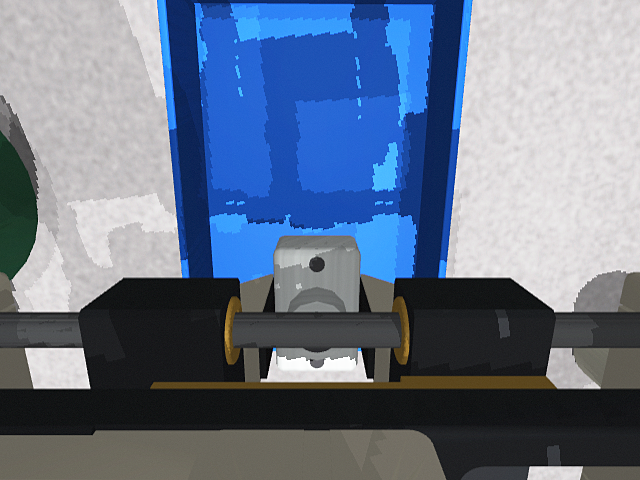

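The wrist view shows the held casting at (317,300), centred between the tote side walls at columns 190 and 440. I lower it gently.

>>> {"fn": "play_rows", "kwargs": {
  "commands": [
    {"xyz": [-0.002,-0.004,0.12],"roll": 0},
    {"xyz": [-0.002,-0.004,0.26],"roll": 0},
    {"xyz": [-0.002,-0.004,0.36],"roll": 0},
    {"xyz": [-0.002,-0.004,0.43],"roll": 0},
    {"xyz": [-0.002,-0.004,0.465],"roll": 0},
    {"xyz": [-0.002,-0.004,0.48],"roll": 0},
    {"xyz": [-0.002,-0.004,0.486],"roll": 0},
    {"xyz": [-0.002,-0.004,0.49],"roll": 0},
    {"xyz": [-0.002,-0.004,0.49],"roll": 0}
  ]
}}

```text
time: 6.85
position: [616.7, -22.5, 30.4]
eef_rot: [0.001, 0.114, 0.993, 0.0]
wrist_force: [-0.8, -0.4, -2.4]
opening: 33.7
grasp_force: 30.0
```

>>> {"fn": "play_rows", "kwargs": {
  "commands": [
    {"xyz": [0,0,0.002],"roll": 0},
    {"xyz": [0,0,0.004],"roll": 0},
    {"xyz": [0,0,0.004],"roll": 0},
    {"xyz": [0,0,0.004],"roll": 0}
  ]
}}

```text
time: 7.25
position: [616.1, -22.6, 28.6]
eef_rot: [0.0, 0.114, 0.993, 0.0]
wrist_force: [0.7, -0.1, -1.9]
opening: 33.8
grasp_force: 30.0
```

>>> {"fn": "play_rows", "kwargs": {
  "commands": [
    {"xyz": [0,0,0.002],"roll": 0},
    {"xyz": [0,0,0.004],"roll": 0},
    {"xyz": [0,0,0.004],"roll": 0},
    {"xyz": [0,0,0.004],"roll": 0}
  ]
}}

```text
time: 7.65
position: [616.2, -22.5, 28.0]
eef_rot: [0.0, 0.114, 0.993, 0.0]
wrist_force: [-2.2, -0.3, 5.2]
opening: 34.1
grasp_force: 30.0
```

Contact with the floor (5 N). I open partly and retreat.

>>> {"fn": "play_rows", "kwargs": {
  "commands": [
    {"xyz": [0,0,0],"roll": 0},
    {"xyz": [0,0,0],"roll": 0},
    {"xyz": [0,0,0],"roll": 0},
    {"xyz": [0,0,0],"roll": 0},
    {"xyz": [0,0,0],"roll": 0},
    {"xyz": [0,0,-0.06],"roll": 0},
    {"xyz": [0,0,-0.16],"roll": 0},
    {"xyz": [0,0,-0.3],"roll": 0},
    {"xyz": [0,0,-0.5],"roll": 0},
    {"xyz": [0,0,-0.6],"roll": 0},
    {"xyz": [0,0,-0.6],"roll": 0}
  ],
  "jaw": 0.35
}}

```text
time: 8.75
position: [618.4, -22.8, 183.7]
eef_rot: [0.005, 0.114, 0.993, -0.0]
wrist_force: [-0.1, -0.3, -1.4]
opening: 61.9
grasp_force: 0.0
```

```bash
python3 -c "
from h import *
go(550.5,345.2,180,92.5)"
```

```text
t 8.75 pos [618.4 -22.8 183.7] ang 76.9 -> xyz [0.5989 1.372  0.0098] roll -0.1301 f [-0.1 -0.3 -1.4] open 61.9 j6 -1.5
```

>>> {"fn": "play_rows", "kwargs": {
  "commands": [
    {"xyz": [0.06,0.14,0],"roll": 0},
    {"xyz": [0.14,0.32,0],"roll": 0},
    {"xyz": [0.22,0.5,0],"roll": 0},
    {"xyz": [0.3,0.68,0],"roll": 0},
    {"xyz": [0.38,0.86,0],"roll": 0},
    {"xyz": [0.43,0.98,0],"roll": 0},
    {"xyz": [0.43,0.98,0],"roll": 0}
  ],
  "jaw": 1
}}

```text
time: 9.45
position: [565.3, 244.7, 177.1]
eef_rot: [-0.001, 0.112, 0.994, 0.0]
wrist_force: [-0.0, -0.1, 0.4]
opening: 91.9
grasp_force: 0.0
```

>>> {"fn": "play_rows", "kwargs": {
  "commands": [
    {"xyz": [0.08,0.18,0],"roll": -0.05},
    {"xyz": [0.14,0.32,0],"roll": -0.1},
    {"xyz": [0.17,0.392,0],"roll": -0.13},
    {"xyz": [0.17,0.392,0],"roll": -0.13},
    {"xyz": [0.17,0.392,0],"roll": -0.13},
    {"xyz": [0.17,0.392,0],"roll": -0.13}
  ]
}}

```text
time: 10.05
position: [548.4, 343.9, 177.4]
eef_rot: [-0.0, -0.02, 1.0, -0.0]
wrist_force: [0.4, -1.1, 0.2]
opening: 91.8
grasp_force: 0.0
```

Run:
```python
from h import *
im,d,K,T=shot("wrist"); P=cloud(d,K,T); z=P[...,2]
for r in spotter.trace("wrist","casting_a"):
    k=r["pixels"]&(z>20)&(z<60)
    if k.sum()>50: print(r["conf"],k.sum(),cv2.minAreaRect(P[k][:,:2].astype(np.float32)),np.percentile(z[k],[10,50,95]).round(1))
go(550.5,345.2,27,92.5)
```

```text
0.92 2864 ((549.5318603515625, 345.13873291015625), (53.29520034790039, 33.71477508544922), 3.2491238117218018) [26.4 27.8 42.6]
t 10.15 pos [548.5 344.1 177.6] ang 92.3 -> xyz [-0.0082  0.0044  0.6025] roll -0.0014 f [ 0.   0.3 -0.4] open 92.0 j6 -1.17
```

>>> {"fn": "play_rows", "kwargs": {
  "commands": [
    {"xyz": [-0.006,0.004,0.15],"roll": -0.005},
    {"xyz": [-0.006,0.004,0.3],"roll": -0.005},
    {"xyz": [-0.006,0.004,0.42],"roll": -0.005},
    {"xyz": [-0.006,0.004,0.5],"roll": -0.005},
    {"xyz": [-0.006,0.004,0.56],"roll": -0.005},
    {"xyz": [-0.006,0.004,0.59],"roll": -0.005},
    {"xyz": [-0.006,0.004,0.602],"roll": -0.005},
    {"xyz": [-0.006,0.004,0.602],"roll": -0.005},
    {"xyz": [-0.006,0.004,0.602],"roll": -0.005}
  ]
}}

```text
time: 11.05
position: [550.1, 346.9, 28.2]
eef_rot: [0.001, -0.027, 1.0, 0.0]
wrist_force: [0.3, -1.0, 0.4]
opening: 91.8
grasp_force: 0.0
```

>>> {"fn": "play_rows", "kwargs": {
  "commands": [
    {"xyz": [0,0,0],"roll": 0},
    {"xyz": [0,0,0],"roll": 0},
    {"xyz": [0,0,0],"roll": 0},
    {"xyz": [0,0,0],"roll": 0},
    {"xyz": [0,0,0],"roll": 0},
    {"xyz": [0,0,0],"roll": 0},
    {"xyz": [0,0,0],"roll": 0},
    {"xyz": [0,0,0],"roll": 0},
    {"xyz": [0,0,0],"roll": 0},
    {"xyz": [0,0,0],"roll": 0}
  ],
  "jaw": -1
}}

```text
time: 12.05
position: [549.4, 346.6, 27.0]
eef_rot: [0.0, -0.027, 1.0, 0.0]
wrist_force: [0.7, -0.2, -0.5]
opening: 33.3
grasp_force: 30.0
```

>>> {"fn": "play_rows", "kwargs": {
  "commands": [
    {"xyz": [0,0,-0.03],"roll": 0},
    {"xyz": [0,0,-0.1],"roll": 0},
    {"xyz": [0,0,-0.22],"roll": 0},
    {"xyz": [0,0,-0.36],"roll": 0},
    {"xyz": [0,0,-0.5],"roll": 0},
    {"xyz": [0,0,-0.5],"roll": 0},
    {"xyz": [0,0,-0.5],"roll": 0}
  ]
}}

```text
time: 12.75
position: [549.5, 346.7, 153.0]
eef_rot: [0.001, -0.027, 1.0, 0.0]
wrist_force: [0.2, 0.7, -1.5]
opening: 34.0
grasp_force: 30.0
```

```bash
python3 -c "
from h import *
go(518.6,1.2,152,76.9)"
```

```text
t 12.75 pos [549.5 346.7 153. ] ang 93.1 -> xyz [ 0.1977 -1.3734  0.0028] roll 0.1348 f [ 0.2  0.7 -1.5] open 34.0 j6 -1.18
```

>>> {"fn": "play_rows", "kwargs": {
  "commands": [
    {"xyz": [0.01,-0.1,0],"roll": 0},
    {"xyz": [0.03,-0.24,0],"roll": 0},
    {"xyz": [0.06,-0.42,0],"roll": 0},
    {"xyz": [0.09,-0.6,0],"roll": 0},
    {"xyz": [0.12,-0.78,0],"roll": 0},
    {"xyz": [0.14,-0.92,0],"roll": 0},
    {"xyz": [0.14,-0.97,0],"roll": 0},
    {"xyz": [0.14,-0.97,0],"roll": 0}
  ]
}}

```text
time: 13.55
position: [527.1, 101.2, 151.0]
eef_rot: [-0.001, -0.025, 1.0, 0.0]
wrist_force: [-0.9, -0.3, -0.6]
opening: 33.6
grasp_force: 30.0
```

>>> {"fn": "play_rows", "kwargs": {
  "commands": [
    {"xyz": [0.02,-0.14,0],"roll": 0.04},
    {"xyz": [0.04,-0.27,0],"roll": 0.08},
    {"xyz": [0.055,-0.37,0],"roll": 0.12},
    {"xyz": [0.058,-0.403,0],"roll": 0.135},
    {"xyz": [0.058,-0.403,0],"roll": 0.135},
    {"xyz": [0.058,-0.403,0],"roll": 0.135},
    {"xyz": [0.058,-0.403,0],"roll": 0.135}
  ]
}}

```text
time: 14.25
position: [518.5, 2.6, 151.9]
eef_rot: [-0.0, 0.113, 0.994, 0.0]
wrist_force: [0.8, 0.3, -1.5]
opening: 33.8
grasp_force: 30.0
```

```bash
python3 -c "
from h import *
go(518.6,1.2,29.5,76.9)"
```

```text
t 14.25 pos [518.5   2.6 151.9] ang 77.0 -> xyz [-0.0018 -0.0058  0.4894] roll 0.001 f [ 0.8  0.3 -1.5] open 33.8 j6 -1.49
```

>>> {"fn": "play_rows", "kwargs": {
  "commands": [
    {"xyz": [0,-0.005,0.12],"roll": 0},
    {"xyz": [0,-0.005,0.26],"roll": 0},
    {"xyz": [0,-0.005,0.36],"roll": 0},
    {"xyz": [0,-0.005,0.43],"roll": 0},
    {"xyz": [0,-0.005,0.465],"roll": 0},
    {"xyz": [0,-0.005,0.48],"roll": 0},
    {"xyz": [0,-0.005,0.488],"roll": 0},
    {"xyz": [0,-0.005,0.491],"roll": 0},
    {"xyz": [0,-0.005,0.491],"roll": 0},
    {"xyz": [0,-0.005,0.491],"roll": 0}
  ]
}}

```text
time: 15.25
position: [518.5, -0.0, 29.9]
eef_rot: [0.001, 0.114, 0.993, 0.0]
wrist_force: [-0.0, 0.3, -2.2]
opening: 33.9
grasp_force: 30.0
```

>>> {"fn": "play_rows", "kwargs": {
  "commands": [
    {"xyz": [0,0,0.002],"roll": 0},
    {"xyz": [0,0,0.004],"roll": 0},
    {"xyz": [0,0,0.004],"roll": 0},
    {"xyz": [0,0,0.004],"roll": 0}
  ]
}}

```text
time: 15.65
position: [518.1, -0.0, 28.3]
eef_rot: [0.0, 0.114, 0.993, 0.0]
wrist_force: [0.4, 0.7, -1.7]
opening: 33.8
grasp_force: 30.0
```

>>> {"fn": "play_rows", "kwargs": {
  "commands": [
    {"xyz": [0,0,0.002],"roll": 0},
    {"xyz": [0,0,0.003],"roll": 0},
    {"xyz": [0,0,0.003],"roll": 0},
    {"xyz": [0,0,0.003],"roll": 0}
  ]
}}

```text
time: 16.05
position: [518.2, -0.0, 28.0]
eef_rot: [0.0, 0.114, 0.993, 0.0]
wrist_force: [-2.4, -0.1, 4.6]
opening: 33.6
grasp_force: 30.0
```

Contact. I release, rise and check the tote with the camera.

>>> {"fn": "play_rows", "kwargs": {
  "commands": [
    {"xyz": [0,0,0],"roll": 0},
    {"xyz": [0,0,0],"roll": 0},
    {"xyz": [0,0,0],"roll": 0},
    {"xyz": [0,0,0],"roll": 0},
    {"xyz": [0,0,0],"roll": 0},
    {"xyz": [0,0,-0.06],"roll": 0},
    {"xyz": [0,0,-0.16],"roll": 0},
    {"xyz": [0,0,-0.32],"roll": 0},
    {"xyz": [0,0,-0.52],"roll": 0},
    {"xyz": [0,0,-0.72],"roll": 0},
    {"xyz": [0,0,-0.9],"roll": 0},
    {"xyz": [0,0,-0.9],"roll": 0}
  ],
  "jaw": 0.35
}}

```text
time: 17.25
position: [520.9, -0.3, 259.1]
eef_rot: [0.006, 0.114, 0.993, -0.0]
wrist_force: [0.4, -0.1, -0.3]
opening: 61.7
grasp_force: 0.0
```

Run:
```python
from h import *
im,d,K,T=shot("scene"); P=cloud(d,K,T); save("s2",im)
for r in spotter.trace("scene","casting_a"):
    print(r["conf"],np.array(r["xy"])*[640,480],np.nanmedian(P[r["pixels"]],0),np.nanpercentile(P[r["pixels"]][:,2],[5,95]))
go(460.5,-304.5,250,90.5)
```

```text
0.86 [293.824 284.592] [623.22083285 -17.22946796  28.94974392] [12.34573872 44.54896792]
0.83 [323.712 261.312] [528.06390064   3.85018446  28.89562291] [12.32079376 44.56124786]
t 17.35 pos [518.3  -0.  253.3] ang 76.9 -> xyz [-0.0513 -1.2386  0.0128] roll -0.1135 f [-0.4 -0.3  0. ] open 62.1 j6 -1.49
```

View pics/s2.png

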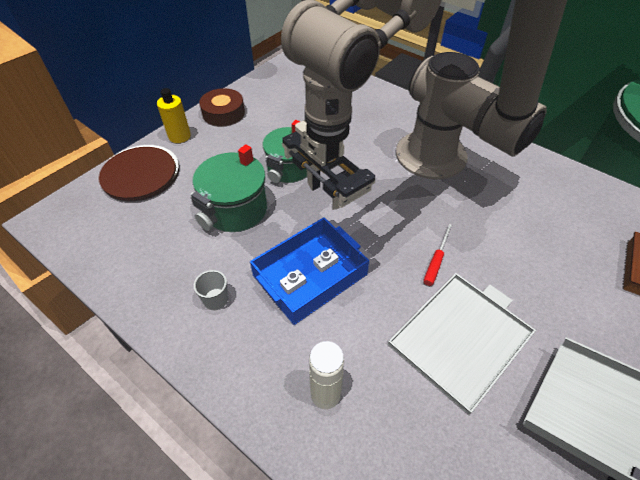

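Both castings stand upright on the tote floor, at (294,284) and (324,261). The tray at (460,340) is empty. Next is the pot handle.

>>> {"fn": "play_rows", "kwargs": {
  "commands": [
    {"xyz": [-0.004,-0.1,0],"roll": 0},
    {"xyz": [-0.01,-0.25,0],"roll": 0},
    {"xyz": [-0.02,-0.43,0],"roll": 0},
    {"xyz": [-0.03,-0.61,0],"roll": 0},
    {"xyz": [-0.036,-0.79,0],"roll": 0},
    {"xyz": [-0.04,-0.94,0],"roll": 0},
    {"xyz": [-0.04,-0.94,0],"roll": 0}
  ],
  "jaw": 0.35
}}

```text
time: 18.05
position: [472.7, -234.8, 250.0]
eef_rot: [-0.002, 0.117, 0.993, 0.0]
wrist_force: [0.4, 0.3, -1.0]
opening: 61.8
grasp_force: 0.0
```

>>> {"fn": "play_rows", "kwargs": {
  "commands": [
    {"xyz": [-0.005,-0.14,0],"roll": -0.05},
    {"xyz": [-0.01,-0.25,0],"roll": -0.1},
    {"xyz": [-0.011,-0.3,0.01],"roll": -0.113},
    {"xyz": [-0.011,-0.3,0.01],"roll": -0.113},
    {"xyz": [-0.011,-0.3,0.01],"roll": -0.113},
    {"xyz": [-0.011,-0.3,0.01],"roll": -0.113}
  ]
}}

```text
time: 18.65
position: [460.3, -303.4, 249.5]
eef_rot: [-0.0, -0.004, 1.0, 0.001]
wrist_force: [-0.6, 1.2, 0.1]
opening: 62.3
grasp_force: 0.0
```

Run:
```python
from h import *
im,d,K,T=shot("wrist"); P=cloud(d,K,T); save("w2",im)
hsv=cv2.cvtColor(im,cv2.COLOR_RGB2HSV); x,y,z=P[...,0],P[...,1],P[...,2]
k=((hsv[...,0]<8)|(hsv[...,0]>172))&(hsv[...,1]>150)&(np.hypot(x-460,y+304)<50)
for lo in(140,162):
    q=P[k&(z>lo)]; print(len(q),q.mean(0).round(1) if len(q) else 0,np.percentile(q[:,2],[50,98]).round(1)); print(cv2.minAreaRect(q[:,:2].astype(np.float32)))
g=(hsv[...,0]>45)&(hsv[...,0]<90)&(hsv[...,1]>80)&(z>114)&(z<130)&(x>420)
print(cv2.minEnclosingCircle(P[g][:,:2].astype(np.float32)),g.sum(),np.median(z[g]))
go(460.5,-304.5,152,90.5)
```

```text
1943 [ 457.  -306.   166.2] [166.2 231.2]
((459.6981201171875, -303.5857849121094), (30.682567596435547, 62.58567428588867), 0.6792072653770447)
1691 [ 458.8 -306.   168.3] [166.4 232.3]
((459.7627258300781, -303.58502197265625), (30.553314208984375, 62.58567428588867), 0.6792072653770447)
((524.4138793945312, -305.28662109375), 89.86853790283203) 21355 121.59714731823357
t 18.7 pos [ 460.4 -303.5  249.7] ang 90.5 -> xyz [-0.0005 -0.0041  0.3909] roll -0.0002 f [-0.1 -0.1  0.3] open 61.8 j6 -2.3
```

View pics/w2.png

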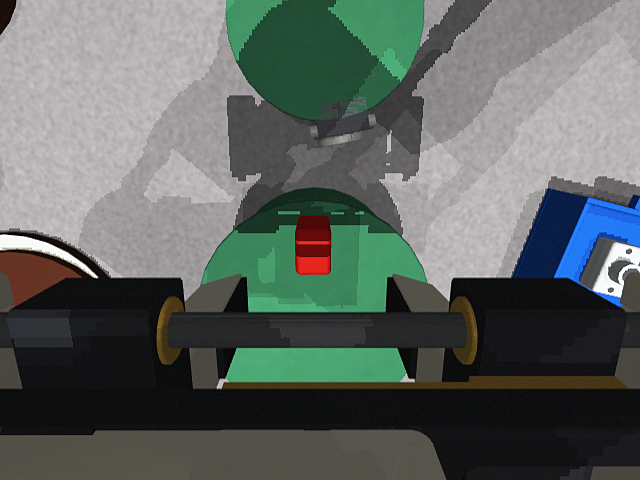

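The wrist view shows the red handle at (313,245) between the open fingers (gap columns 247–386), with its sides parallel to the pads. I descend over it and close.

>>> {"fn": "play_rows", "kwargs": {
  "commands": [
    {"xyz": [0,-0.007,0.1],"roll": 0},
    {"xyz": [0,-0.007,0.2],"roll": 0},
    {"xyz": [0,-0.007,0.28],"roll": 0},
    {"xyz": [0,-0.007,0.34],"roll": 0},
    {"xyz": [0,-0.007,0.375],"roll": 0},
    {"xyz": [0,-0.007,0.39],"roll": 0},
    {"xyz": [0,-0.007,0.39],"roll": 0},
    {"xyz": [0,-0.007,0.39],"roll": 0}
  ]
}}

```text
time: 19.5
position: [460.6, -306.7, 153.3]
eef_rot: [0.001, -0.004, 1.0, -0.0]
wrist_force: [-0.2, -0.4, -0.2]
opening: 61.8
grasp_force: 0.0
```

>>> {"fn": "play_rows", "kwargs": {
  "commands": [
    {"xyz": [0,0,0],"roll": 0},
    {"xyz": [0,0,0],"roll": 0},
    {"xyz": [0,0,0],"roll": 0},
    {"xyz": [0,0,0],"roll": 0},
    {"xyz": [0,0,0],"roll": 0},
    {"xyz": [0,0,0],"roll": 0},
    {"xyz": [0,0,0],"roll": 0},
    {"xyz": [0,0,0],"roll": 0},
    {"xyz": [0,0,0],"roll": 0},
    {"xyz": [0,0,0],"roll": 0}
  ],
  "jaw": -1
}}

```text
time: 20.5
position: [460.1, -305.7, 152.5]
eef_rot: [-0.0, -0.004, 1.0, 0.001]
wrist_force: [-0.4, 5.7, 2.8]
opening: 21.8
grasp_force: 30.0
```

Run:
```python
from h import *
go(460,-305,152,90.5)
# arc: hinge 160 level away, 42 below grip
for a in(0.025,.05,.08,.12,.16,.19):
    c,s=np.cos(a),np.sin(a); print(a,"dx fwd %.1f up %.1f"%(160-(160*c-42*s),160*s+42*c-42))
```

```text
t 20.5 pos [ 460.1 -305.7  152.5] ang 90.5 -> xyz [0.0004 0.0027 0.0019] roll -0.0004 f [-0.4  5.7  2.8] open 21.8 j6 -2.3
0.025 dx fwd 1.1 up 4.0
0.05 dx fwd 2.3 up 7.9
0.08 dx fwd 3.9 up 12.7
0.12 dx fwd 6.2 up 18.9
0.16 dx fwd 8.7 up 25.0
0.19 dx fwd 10.8 up 29.5
```

>>> {"fn": "play_rows", "kwargs": {
  "commands": [
    {"xyz": [0,0.003,-0.002],"roll": 0},
    {"xyz": [-0.001,0.003,-0.006],"roll": 0},
    {"xyz": [-0.002,0.003,-0.009],"roll": 0},
    {"xyz": [-0.003,0.003,-0.012],"roll": 0},
    {"xyz": [-0.004,0.003,-0.016],"roll": 0},
    {"xyz": [-0.004,0.003,-0.016],"roll": 0}
  ]
}}

```text
time: 21.1
position: [460.9, -305.6, 155.5]
eef_rot: [-0.001, -0.004, 1.0, 0.001]
wrist_force: [3.0, -1.0, -16.6]
opening: 21.9
grasp_force: 30.0
```

>>> {"fn": "play_rows", "kwargs": {
  "commands": [
    {"xyz": [-0.001,0,-0.004],"roll": 0},
    {"xyz": [-0.002,0,-0.008],"roll": 0},
    {"xyz": [-0.004,0,-0.014],"roll": 0},
    {"xyz": [-0.006,0,-0.02],"roll": 0},
    {"xyz": [-0.009,0,-0.028],"roll": 0},
    {"xyz": [-0.012,0,-0.036],"roll": 0},
    {"xyz": [-0.012,0,-0.036],"roll": 0}
  ]
}}

```text
time: 21.8
position: [464.2, -305.6, 166.6]
eef_rot: [0.0, -0.004, 1.0, -0.0]
wrist_force: [-0.3, 3.9, -4.6]
opening: 21.5
grasp_force: 30.0
```

Run:
```python
from h import *
im,d,K,T=shot("wrist"); P=cloud(d,K,T)
hsv=cv2.cvtColor(im,cv2.COLOR_RGB2HSV); x,y,z=P[...,0],P[...,1],P[...,2]
g=(hsv[...,0]>45)&(hsv[...,0]<90)&(hsv[...,1]>80)&(np.hypot(x-525,y+304)<88)&(z>112)&(z<165)
q=P[g]; c=np.linalg.lstsq(np.c_[q[:,:2]-[525,-304],np.ones(len(q))],q[:,2],rcond=None)[0]; print("lid slope",c,len(q))
go(460,-305,152,90.5)
```

```text
lid slope [-8.28843202e-02 -4.76594955e-03  1.29877579e+02] 8043
t 21.85 pos [ 464.2 -305.6  166.5] ang 90.4 -> xyz [0.0169 0.0025 0.0581] roll -0.0005 f [ 0.4  3.9 -3. ] open 21.7 j6 -2.3
```

The lid is free, with measured slope about 0.083 and no real slip. I raise it the rest of the way slowly.

>>> {"fn": "play_rows", "kwargs": {
  "commands": [
    {"xyz": [-0.002,0,-0.006],"roll": 0},
    {"xyz": [-0.006,0,-0.014],"roll": 0},
    {"xyz": [-0.009,0,-0.022],"roll": 0},
    {"xyz": [-0.012,0,-0.03],"roll": 0},
    {"xyz": [-0.016,0,-0.038],"roll": 0},
    {"xyz": [-0.019,0,-0.046],"roll": 0},
    {"xyz": [-0.022,0,-0.054],"roll": 0},
    {"xyz": [-0.025,0,-0.06],"roll": 0},
    {"xyz": [-0.027,0,-0.064],"roll": 0},
    {"xyz": [-0.027,0,-0.064],"roll": 0},
    {"xyz": [-0.027,0,-0.064],"roll": 0}
  ]
}}

```text
time: 22.95
position: [471.0, -305.5, 181.8]
eef_rot: [0.0, -0.004, 1.0, 0.0]
wrist_force: [-2.7, 4.9, -4.3]
opening: 21.5
grasp_force: 30.0
```

Run:
```python
from h import *
for c in("wrist","scene"):
    im,d,K,T=shot(c); P=cloud(d,K,T)
    hsv=cv2.cvtColor(im,cv2.COLOR_RGB2HSV); x,y,z=P[...,0],P[...,1],P[...,2]
    g=(hsv[...,0]>45)&(hsv[...,0]<90)&(hsv[...,1]>80)&(np.hypot(x-525,y+304)<85)&(z>118)&(z<165)
    q=P[g]; A=np.c_[q[:,:2]-[525,-304],np.ones(len(q))]; w=np.ones(len(q),bool)
    for _ in range(5):
        s=np.linalg.lstsq(A[w],q[w,2],rcond=None)[0]; w=abs(A@s-q[:,2])<4
    print(c,"angle",np.arctan(-s[0]),s,w.sum())
    save("end_"+c,im)
go(460,-305,152,90.5)
```

```text
wrist angle 0.17977877235082215 [-1.81740985e-01 -3.90301669e-03  1.39430802e+02] 9452
scene angle 0.18204631074085897 [-1.84084390e-01 -2.73213498e-03  1.40256822e+02] 2586
t 23.05 pos [ 471.  -305.5  181.8] ang 90.4 -> xyz [0.0439 0.0024 0.1191] roll -0.0005 f [-1.9  4.4 -4.9] open 22.0 j6 -2.29
```

View pics/end_scene.png

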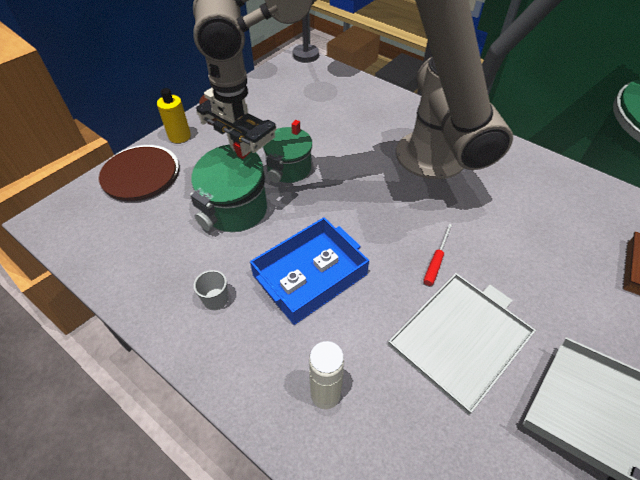

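The gripper holds the lid ajar at (235,150), the castings are in the tote and the bystanders are untouched. The lid reads 0.181 rad, so I raise it 1 mm more and let it settle.

>>> {"fn": "play_rows", "kwargs": {
  "commands": [
    {"xyz": [-0.002,0,-0.004],"roll": 0},
    {"xyz": [-0.002,0,-0.005],"roll": 0},
    {"xyz": [-0.002,0,-0.005],"roll": 0},
    {"xyz": [-0.002,0,-0.005],"roll": 0},
    {"xyz": [-0.002,0,-0.005],"roll": 0},
    {"xyz": [-0.002,0,-0.005],"roll": 0},
    {"xyz": [-0.002,0,-0.005],"roll": 0},
    {"xyz": [-0.002,0,-0.005],"roll": 0}
  ]
}}

```text
time: 23.85
position: [471.6, -305.5, 183.0]
eef_rot: [0.0, -0.004, 1.0, 0.0]
wrist_force: [-2.3, 5.4, -4.3]
opening: 21.8
grasp_force: 30.0
```

Run:
```python
from h import *
go(460,-305,152,90.5)
print(bot.sign_off())
```

```text
t 23.85 pos [ 471.6 -305.5  183. ] ang 90.4 -> xyz [0.0462 0.0025 0.1238] roll -0.0005 f [-2.3  5.4 -4.3] open 21.8 j6 -2.29
the job is handed in; nothing more can be done
None
```

Job handed in at 23.9 s: both castings were set down on the tote floor, and the larger pot's lid is broken free and still held by its handle about 30 mm up (last measured at 0.18 rad, then raised 1 mm more).

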